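# Release the stuck cash drawer with the pin

## Task

The shop's cash drawer will not open: take the release pin from its wooden stand, put it down through the small slot in the till's cover, feel gently along inside for the recess and press the hidden spring catch at its bottom until the drawer springs open. Then put the pin back in the hole of its stand, fully home. Never lean hard on the till with the pin, and leave the pen cup, calculator, tray and ledger where they are.

Things in the scene. Friction and masses are not known exactly. Their poses are not given: they have to be found in the camera images.
- pin_grip (a point): Centre of the release pin's handle, half-way up. The pin is loose and upright, 60 g: square wooden handle 16 x 16 mm, 50 mm long; below it a round steel shaft, 6 mm thick, 70 mm long, flat end, so the tip is 95 mm below this point. z points up along the pin; x and y are square to the handle's sides. At the start the handle's underside rests on the stand's top, shaft in the hole.
- pin_tip (a point): The tip of the release pin's shaft (same axes as pin_grip).
- stand_mouth (a point): Centre of the hole in the pin stand's top, at the height of the top face. The stand is a fixed wooden block 60 x 60 mm, 85 mm high; the upright round hole is 10 mm wide with a 2 mm chamfer, 78 mm deep. With the pin fully home its handle rests on the top face, the tip 70 mm below this point.
- pin: The whole release pin; its origin is the tip of the shaft, z up along the pin.
- till: Grey sheet-steel cash till, fixed, 300 mm deep (x), 260 wide (y), 110 high; origin under its centre, drawer front at -x; the slot is 55 mm to -x of the centre. The bottom of the hidden recess, 12 mm below the hidden plate, is the spring catch: 4 N to start, 6 to 11 N to free the drawer, which happens 6 mm down; hard stop 8.5 mm down. More than 30 N from pin or robot harms it.
- till_slot (a point): Centre of the release slot, on the cover's top face, 110 mm above the table. Axes as the till's: slot 46 mm long in y, 10 mm wide in x; cover 5 mm thick. 28 mm below this point lies a hidden hard level black plate with one straight-sided recess, 9 mm long in y and 18 mm wide in x, centred in x; its centre in y lies anywhere within 17 mm of the slot's centre; unseen.
- drawer (a joint): How far the till's drawer has come out to the till's -x side, in m: 0 shut and caught, 0.06 fully out. Its own spring throws it out once the catch is pressed; flush front, no handle.
- pencup: Bystander: blue ceramic cup with pens, 72 mm wide, 85 mm high (pens to 155 mm), origin under its centre.
- calculator: Bystander: grey desk calculator, 150 x 100 x 20 mm, lying loose on the till's cover behind the slot; origin under its centre.
- tray: Bystander: white enamel tray, 330 x 200 x 28 mm, origin under its centre.
- ledger: Bystander: account book, 204 x 154 x 20 mm, origin under its centre.

How it is judged:
On the way, in this order (a step that is already met when the one before it is completed fails the run):
1. the pin's tip is through the slot, at least 15 mm below the cover's top, the drawer still shut (z of pin_tip in the frame of till_slot below -0.015 m and horizontal distance between pin_tip and till_slot below 0.025 m and value of joint drawer below 0.005 m), for 0.05 s.
2. the drawer springs out while the pin is in the slot (value of joint drawer above 0.01 m and z of pin_tip in the frame of till_slot below -0.01 m and horizontal distance between pin_tip and till_slot below 0.025 m), for 0.02 s.
At the end, for the whole second after the job is handed in: The drawer is out by more than 50 mm, and the pin stands at rest, released, in the hole of its stand: tip at least 66 mm below the stand's top, within 6 mm of the hole's axis and upright within 0.1 rad (value of joint drawer above 0.05 m and z of pin_tip in the frame of stand_mouth below -0.066 m and horizontal distance between pin_tip and stand_mouth below 0.006 m and angle between pin_grip's own z axis and vertical below 0.1 rad and linear speed of pin below 0.02 m/s); the robot touches nothing.
It fails at once if the pin presses on the till with more than 30 N (contact force between pin and till above 30 N).
It fails at once if the robot presses on the till with more than 30 N (contact force between any of the fingers, the arm and till above 30 N).
It fails at once if a bystander is moved more than 20 mm (distance of any of pencup, calculator, tray, ledger from where it was at the start of the episode above 0.02 m).
It also fails if it takes over 72 s, if anything falls off the work surface, if the arm or the gripper's body presses on something with over 40 N, if the wrist force passes 120 N, or if a joint passes its speed limit or range.

## Robot

A 6-joint arm with a two-finger parallel gripper is mounted at the origin on the work surface. World frame = base frame: x ahead of the robot, y to its left, z up, the work surface at z = 0. Lengths are in m, angles in rad, forces in N, time in s.
With the tool pointing down it reaches from about 0.3 to 0.875 m from the base axis. Payload 6.4 kg.
Tool frame: the origin (TCP) lies midway between the tips of the shut fingers; the grasp point (between the pads) lies 19 mm behind it (ctrl.pinch_z is the distance from the TCP to the grasp point, in m); z points along the fingers, y is the line along which they close (so a half turn about z gives the same grasp; the last joint's range is limited). The gripper opens to 85 mm and grips with 20 to 120 N. Pads are 22 mm wide; open, the fingers measure 114 mm over their backs; the gripper's body (76 mm by 85 mm) begins 54 mm behind the grasp point. The pads swing forward as they close: fully open they stand 13 mm farther back than shut.
Start: joints at [1.057, 0.181, 1.607, -0, 1.354, -0.206], TCP at [0.174, 0.548, 0.231] pointing down, gripper open.
Joint ranges: [-2.99, 2.99], [-0.89, 2.07], [0.3, 2.58], [-1.14, 4.28], [0, 2.63], [-3.12, 3.12]. Speed limits (rad/s): [2.57, 2.57, 3.01, 3.14, 3.14, 3.14].

## Interface

Orientations are given as a unit quaternion [w, x, y, z].
In Python, from bench import ctrl gives the robot as it stands.
- The arm moves only by the tool apply_moves, never from a script. Its argument "moves" is a list of rows, each an object with "jaw": the opening, from 0 (shut) to 1 (fully open); "offset": the shift along the tool's x, y, z in mm, a list of three; "rot": the turn, a rotation vector about the tool's x, y, z in degrees, a list of three. In form: [{"jaw": jaw, "offset": [dx, dy, dz], "rot": [ax, ay, az]}, ...]. A call has exactly 5 rows; each row shifts and turns the commanded pose from where the row before left it, along the tool's axes as they then stand; what a row does not reach is not made up. A row lasts 1/8 s, in which the tool goes at most 62.5 mm and 10.7 degrees, less where a joint would pass 70% of its speed; a pose out of reach is approached as far as the arm can. A call is refused whole if a number of a shift passes 62.5 or a number of a turn 10.7, either way. A call with a gripper value outside its range is refused whole. The fingers move at their own pace and stop on an object; the grip force is fixed at half the most. Time passes only in rows, so rows that do not move let the fingers close, or fill a call up. It gives the time, the measured TCP pose, the force, the opening and the grip force at its end, in the units of the state.
- ctrl.get_obs(): the state, without advancing time (a new reading comes with each control period).
- ctrl.camera(name): name is "scene" or "top" or "wrist"; returns (picture, depth): 420x560x3 uint8, red, green, blue; 420x560 float32, m along the optical axis (not along the pixel's ray), 0 where there is no reading.
- ctrl.camera_params(name): a dict with "K" (3x3 intrinsics, pixels), "cam_to_world" (4x4, takes a point from camera to world coordinates); the wrist camera has in their place "mount" (4x4, takes a point from camera to tool coordinates, whose origin is the TCP and whose axes are the flange's). Camera axes: x right, y down, z forward; pixel columns grow to the right and rows downward; lengths in m; the calibration is good to about 2 mm. A picture is of the moment at which its call begins: read the wrist's pose just before it. camera_params takes no time and is no camera call.
- ctrl.hand_in(): hands the job in; it is judged then, once.
Trained networks look in the newest picture that a camera, given by its name, has taken for a name from the list of things; names that differ only in an ending like _2 or _b are one class to them, and where a whole thing is asked for, a point or a joint stands for the part that bears it (a point fixed in the world has none). Each returns a list of dicts, best first, with "score" (0 to 1); they miss things now and then, are a little off and sometimes report something else, mostly with a low value. They report only what shows in the picture. A call takes as long as a camera call.
- ctrl.outline_of(camera, target): "region" (420x560 bool, what is visible of it) and "position" ([column, row] in pixels, amid what is visible of it).
The state is a dict: "time_s": time; "q": joint angles; "dq": joint speeds; "joint_efforts": joint torques, N m; "eef_pos": TCP position; "eef_rot": TCP orientation; "wrist_force": force on the tool from outside, world axes, zero at the start; "torque": the same for the moment, N m; "opening": opening from 0.0 (shut) to 1.0 (fully open); "grasp_force": force on a finger pad.
Only numpy, scipy, OpenCV 4.12 (cv2) and the standard library are available. Lean on these libraries where they do the work, as an engineer would, in place of code of your own. Each camera call takes 0.05 s, during which the arm holds its last target. There are 200 camera calls.

## Working session

There is one attempt and no reset: what is moved stays moved. The work goes in short steps, Python scripts to look and compute and a tool call to move; the robot and the scene stay as the last step left them, time stands still between calls to the robot, and variables do not carry over. Pictures are saved under pics/ and viewed, at most 10 in all, crops included, and the job is handed in when it is done.

Besides the shell and the picture viewer there is one more tool, called after ">>>" as name(argument=value, ...) on one line, values as JSON. apply_moves: Moves the arm, as the interface text tells. Its arguments: {"type":"object","properties":{"moves":{"type":"array"}},"required":["moves"]}

```bash
ls; mkdir -p pics
cat > h.py <<'E'
import numpy as np, cv2
from bench import ctrl
from scipy.spatial.transform import Rotation as R
def pose():
    o=ctrl.get_obs(); q=o["eef_rot"]; T=np.eye(4); T[:3,:3]=R.from_quat([q[1],q[2],q[3],q[0]]).as_matrix(); T[:3,3]=o["eef_pos"]; return T
def look(n):
    T=pose(); im,d=ctrl.camera(n); p=ctrl.camera_params(n)
    C=p["cam_to_world"] if "cam_to_world" in p else T@p["mount"]
    return im,d,np.array(p["K"]),np.array(C)
def pts(d,K,C):
    v,u=np.indices(d.shape); X=np.stack([(u-K[0,2])/K[0,0]*d,(v-K[1,2])/K[1,1]*d,d],-1)
    return X@C[:3,:3].T+C[:3,3]
def save(n,im): cv2.imwrite("pics/"+n,im[:,:,::-1])
E
python3 - <<'E'
from h import *
o=ctrl.get_obs(); print(o)
for c in ("scene","top"):
    im,d,K,C=look(c); save(c+"0.png",im); P=pts(d,K,C); np.savez(c+".npz",im=im,d=d,K=K,C=C)
    print(c,K.tolist(),C.round(3).tolist())
    for t in ("pin_grip","till","till_slot","stand_mouth","pencup","calculator","tray","ledger"):
        for r in ctrl.outline_of(c,t)[:2]:
            m=r["region"]&(d>0); print(t,round(r["score"],2),np.round(r["position"]),m.sum(),np.median(P[m],0).round(3) if m.any() else '',P[m].min(0).round(3),P[m].max(0).round(3))
a=cv2.imread("pics/scene0.png");b=cv2.imread("pics/top0.png")
E
```

```text
pics
{'time_s': 0.0, 'q': array([ 1.05669706e+00,  1.81505733e-01,  1.60802068e+00, -4.87274912e-06,
        1.35377850e+00, -2.06302487e-01]), 'dq': array([ 1.11181474e-03, -7.69577407e-04,  2.10708751e-04, -1.21822085e-03,
        8.16386317e-05, -1.58580100e-04]), 'joint_efforts': array([ 1.53877652e-03, -4.44872653e+01, -3.51337159e+01, -1.56909882e-04,
        9.09996772e-03,  5.43859485e-06]), 'eef_pos': array([0.17391181, 0.54749232, 0.23039787]), 'eef_rot': array([-2.99526248e-04,  1.53291026e-01,  9.88180716e-01, -8.02024214e-04]), 'wrist_force': array([-0.14821132, -0.52534485,  0.20460162]), 'torque': array([ 0.02086428, -0.04260684, -0.00798765]), 'grasp_force': 0.0, 'opening': 0.9972179695150003}
scene [[396.20212527961974, 0.0, 280.57421957887107], [0.0, 396.20212527961974, 211.55333142941842], [0.0, 0.0, 1.0]] [[0.619, 0.569, -0.542, 1.32], [0.786, -0.443, 0.432, -0.584], [0.006, -0.693, -0.721, 1.028], [0.0, 0.0, 0.0, 1.0]]
pin_grip 0.57 [175. 234.] 65 [ 0.497 -0.338  0.117] [ 0.485 -0.344  0.091] [ 0.504 -0.328  0.139]
till 0.94 [288. 212.] 6540 [ 0.656 -0.035  0.108
[... 1296 characters left out ...]
0.127 -0.008] [0.831 0.165 0.132]
stand_mouth 0.65 [383. 249.] 422 [ 0.483 -0.326  0.084] [ 0.456 -0.383  0.   ] [ 0.519 -0.3    0.139]
stand_mouth 0.64 [285. 246.] 71 [ 0.49  -0.011  0.059] [ 0.486 -0.054  0.01 ] [0.492 0.086 0.098]
pencup 0.92 [177. 260.] 451 [0.444 0.333 0.039] [ 0.409  0.289 -0.003] [0.476 0.383 0.147]
calculator 0.69 [283. 168.] 1443 [0.723 0.003 0.128] [ 0.647 -0.054  0.001] [0.833 0.058 0.142]
calculator 0.26 [178. 258.] 422 [0.447 0.333 0.038] [0.409 0.289 0.005] [0.476 0.36  0.147]
tray 0.62 [457. 265.] 6330 [ 0.433 -0.579  0.005] [ 0.264 -0.689 -0.011] [ 0.605 -0.46   0.042]
ledger 0.79 [115. 243.] 2950 [0.5   0.551 0.021] [ 0.392  0.465 -0.011] [0.615 0.645 0.034]
```

Run:
```python
from h import *
a=np.load("top.npz")["im"]; b=np.load("scene.npz")["im"]
A=cv2.resize(a[120:300,180:440],(780,540),interpolation=cv2.INTER_CUBIC); save("top1.png",A)
save("sc1.png",cv2.resize(b[120:320,130:400],(780,578),interpolation=cv2.INTER_CUBIC))
```

```text
(no output)
```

View pics/top1.png

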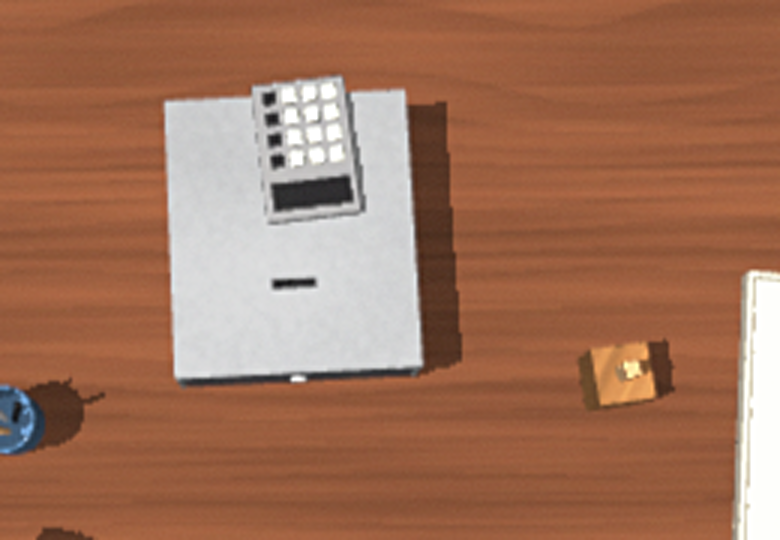

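View pics/sc1.png

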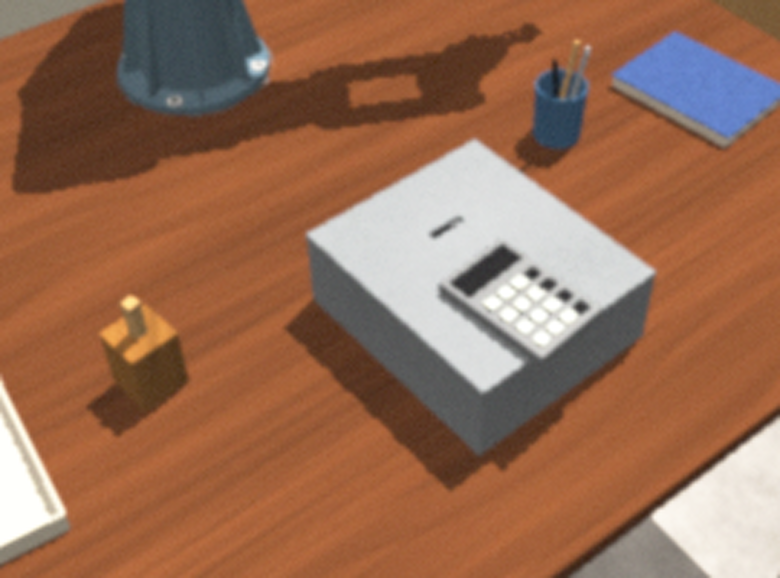

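The top crop shows the slot at about (294,283), i.e. full-image (278,214). The pin in its stand is at (632,369), i.e. (391,243). Next I compute world positions and the moves.

```bash
cat >> h.py <<'E'
def ray(u,v,K,C,z):
    r=C[:3,:3]@np.array([(u-K[0,2])/K[0,0],(v-K[1,2])/K[1,1],1]); return C[:3,3]+r*(z-C[2,3])/r[2]
def dtool(w): return (pose()[:3,:3].T@np.array(w)*1000).round(1)
E
python3 - <<'E'
from h import *
f=np.load("top.npz");K,C,a=f["K"],f["C"],f["im"]
print("slot",ray(277.9,214.3,K,C,.11)); print("pin top",ray(390.5,243,K,C,.135))
for u,v in [(592,350),(648,342),(656,396)]: print(ray(180+u/3,120+v/3,K,C,.085))
for u,v in [(165,100),(405,90),(421,368),(175,377)]: print(ray(180+u/3,120+v/3,K,C,.11))
p=ray(390.5,243,K,C,.135);T=pose(); print(dtool([p[0]-T[0,3],p[1]-T[1,3],.05])); print(np.array(ctrl.camera_params("wrist")["mount"]).round(3), ctrl.camera_params("wrist")["K"])
E
```

```text
slot [0.58347235 0.01411418 0.11      ]
pin top [ 0.48771164 -0.3344859   0.135     ]
[ 0.51339717 -0.30359228  0.085     ]
[ 0.52167924 -0.3636802   0.085     ]
[ 0.46396194 -0.36983568  0.085     ]
[0.7838257  0.15204413 0.11      ]
[ 0.79371268 -0.10689036  0.11      ]
[ 0.49245634 -0.1189866   0.11      ]
[0.48430704 0.13883466 0.11      ]
[-566.1 -746.   -50. ]
[[ 0.001 -0.951 -0.31   0.08 ]
 [ 1.     0.001  0.001  0.001]
 [-0.    -0.31   0.951 -0.143]
 [ 0.     0.     0.     1.   ]] [[326.53170256   0.         279.37196287]
 [  0.         326.53170256 203.46281545]
 [  0.           0.           1.        ]]
```

>>> apply_moves(moves=[{"jaw": 1,"offset": [-50,-35,-3],"rot": [0,0,0]},{"jaw": 1,"offset": [-50,-35,-3],"rot": [0,0,0]},{"jaw": 1,"offset": [-50,-35,-3],"rot": [0,0,0]},{"jaw": 1,"offset": [-50,-35,-3],"rot": [0,0,0]},{"jaw": 1,"offset": [-50,-35,-3],"rot": [0,0,0]}])

```text
time_s: 1.52
eef_pos: [0.3604, 0.3039, 0.2467]
eef_rot: [0.0, 0.153, 0.988, 0.0]
wrist_force: [0.9, 0.4, 0.4]
opening: 0.999
grasp_force: 0.0
```

>>> apply_moves(moves=[{"jaw": 1,"offset": [-50,-35,0],"rot": [0,0,0]},{"jaw": 1,"offset": [-50,-35,0],"rot": [0,0,0]},{"jaw": 1,"offset": [-50,-35,0],"rot": [0,0,0]},{"jaw": 1,"offset": [-50,-35,0],"rot": [0,0,0]},{"jaw": 1,"offset": [-50,-35,0],"rot": [0,0,0]}])

```text
time_s: 2.15
eef_pos: [0.5457, 0.0611, 0.2465]
eef_rot: [0.0, 0.153, 0.988, 0.0]
wrist_force: [1.3, 2.2, 0.3]
opening: 1.001
grasp_force: 0.0
```

>>> apply_moves(moves=[{"jaw": 1,"offset": [-45,-30,0],"rot": [0,0,-8.5]},{"jaw": 1,"offset": [0,0,0],"rot": [0,0,-8.5]},{"jaw": 1,"offset": [0,0,0],"rot": [0,0,-8.5]},{"jaw": 1,"offset": [0,0,0],"rot": [0,0,0]},{"jaw": 1,"offset": [0,0,0],"rot": [0,0,0]}])

```text
time_s: 2.78
eef_pos: [0.5784, 0.0209, 0.2463]
eef_rot: [0.0, -0.067, 0.998, -0.0]
wrist_force: [-0.9, -0.2, -0.8]
opening: 1.0
grasp_force: 0.0
```

Run:
```python
from h import *
im,d,K,C=look("wrist"); np.savez("w1.npz",im=im,d=d,K=K,C=C)
o=ctrl.get_obs(); print(o["time_s"],pose().round(3),o["wrist_force"])
save("w1.png",im); P=pts(d,K,C)
m=(abs(P[...,0]-.583)<.03)&(abs(P[...,1]-.014)<.04)&(im.sum(2)<200); v,u=np.nonzero(m)
if len(u):
    print(len(u),u.mean(),v.mean(),ray(u.mean(),v.mean(),K,C,.11)); print(cv2.minAreaRect(np.stack([u,v],1).astype(np.float32)))
```

```text
2.825 [[-0.991 -0.135  0.     0.578]
 [-0.135  0.991 -0.     0.021]
 [-0.    -0.    -1.     0.246]
 [ 0.     0.     0.     1.   ]] [-0.32840966  0.32556505  0.97804531]
19967 251.81564581559573 376.0908999849752 [0.7905898  0.02063566 0.11      ]
((270.5, 304.0), (230.0, 327.0), 90.0)
```

View pics/w1.png

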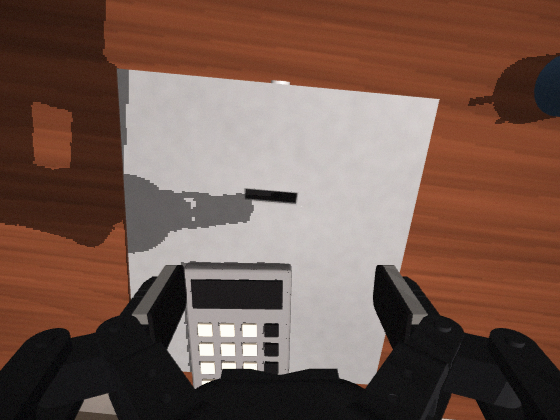

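The slot appears at about (271,196), running from (245,192) to (297,199). The calculator lies below it.

Run:
```python
from h import *
f=np.load("w1.npz");K,C,a=f["K"],f["C"],f["im"].astype(int)
m=np.zeros(a.shape[:2],bool); m[180:212,235:307]=a[180:212,235:307].sum(2)<200
v,u=np.nonzero(m); c,s,an=cv2.minAreaRect(np.stack([u,v],1).astype(np.float32)); print(len(u),c,s,an)
W=np.array([ray(x,y,K,C,.11) for x,y in cv2.boxPoints((c,s,an))]); print(W.round(4), W.mean(0).round(4))
W=np.array([ray(x,y,K,C,.11) for x,y in zip(u,v)]); print(W.mean(0)); e=np.linalg.eigh(np.cov(W[:,:2].T)); print(e[1][:,1])
# till sheet corners
W=[ray(x,y,K,C,.11) for x,y in [(129,69),(438,99)]]; print(W, (W[0]-W[1]))
p=np.array([.4877,-.3345,.246]); T=pose(); print(dtool(p-T[:3,3]))
```

```text
493 (270.413818359375, 195.5345001220703) (51.072975158691406, 9.633275985717773) 4.763641834259033
[[ 0.5898 -0.008   0.11  ]
 [ 0.5808 -0.0082  0.11  ]
 [ 0.5786  0.0372  0.11  ]
 [ 0.5876  0.0378  0.11  ]] [0.5842 0.0147 0.11  ]
[0.58416476 0.01473024 0.11      ]
[-0.04937981  0.99878007]
[array([ 0.49530079, -0.1099282 ,  0.11      ]), array([0.48411456, 0.13973934, 0.11      ])] [ 0.01118623 -0.24966754  0.        ]
[ 137.9 -340.     0.4]
```

>>> apply_moves(moves=[{"jaw": 1,"offset": [23,-56,0],"rot": [0,0,0]},{"jaw": 1,"offset": [23,-56,0],"rot": [0,0,0]},{"jaw": 1,"offset": [23,-56,0],"rot": [0,0,0]},{"jaw": 1,"offset": [23,-56,0],"rot": [0,0,0]},{"jaw": 1,"offset": [23,-56,0],"rot": [0,0,0]}])

```text
time_s: 3.45
eef_pos: [0.5023, -0.2739, 0.2467]
eef_rot: [0.0, -0.068, 0.998, -0.0]
wrist_force: [0.4, -0.5, 0.3]
opening: 0.998
grasp_force: 0.0
```

>>> apply_moves(moves=[{"jaw": 1,"offset": [23,-58,0],"rot": [0,0,0]},{"jaw": 1,"offset": [0,0,0],"rot": [0,0,0]},{"jaw": 1,"offset": [0,0,0],"rot": [0,0,0]},{"jaw": 1,"offset": [0,0,0],"rot": [0,0,0]},{"jaw": 1,"offset": [0,0,0],"rot": [0,0,0]}])

```text
time_s: 4.08
eef_pos: [0.4886, -0.3316, 0.2464]
eef_rot: [0.0, -0.07, 0.998, -0.0]
wrist_force: [0.3, -0.1, -0.1]
opening: 1.002
grasp_force: 0.0
```

Run:
```python
from h import *
im,d,K,C=look("wrist"); np.savez("w2.npz",im=im,d=d,K=K,C=C)
print(pose().round(4)[:3]); save("w2.png",im); P=pts(d,K,C)
for t in ("pin_grip","stand_mouth"):
    for r in ctrl.outline_of("wrist",t)[:2]:
        m=r["region"]&(d>0); print(t,round(r["score"],2),np.round(r["position"]),m.sum(),P[m].min(0).round(3),P[m].max(0).round(3))
```

```text
[[-9.904e-01 -1.385e-01  2.000e-04  4.886e-01]
 [-1.385e-01  9.904e-01 -1.000e-04 -3.318e-01]
 [-2.000e-04 -2.000e-04 -1.000e+00  2.465e-01]]
pin_grip 0.88 [275. 194.] 593 [ 0.48  -0.344  0.086] [ 0.498 -0.325  0.138]
stand_mouth 0.82 [274. 175.] 3886 [ 0.456 -0.376 -0.001] [ 0.538 -0.296  0.136]
```

View pics/w2.png

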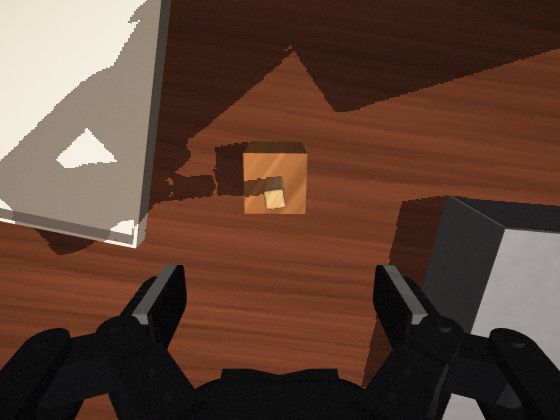

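The stand's top face spans (244,153) to (306,214). The handle's top is at about (275,199) and is slightly turned in the image. I'll measure that turn.

Run:
```python
from h import *
f=np.load("w2.npz");K,C,a,d=f["K"],f["C"],f["im"],f["d"]; P=pts(d,K,C)
W=np.array([ray(x,y,K,C,.085) for x,y in [(243.5,153),(307,153),(305.5,214),(245,214)]]); print(W.round(4),W.mean(0).round(4))
g=cv2.resize(a[165:225,240:315],(750,600),interpolation=cv2.INTER_CUBIC); save("pin.png",g)
m=np.zeros(d.shape,bool); m[170:215,255:295]=1; m&=(P[...,2]>.128)
br=a.astype(int).sum(2); print(m.sum())
m2=m&(br>480); v,u=np.nonzero(m2); r=cv2.minAreaRect(np.stack([u,v],1).astype(np.float32)); print(len(u),r, ray(*r[0],K,C,.135))
W=np.array([ray(x,y,K,C,.135) for x,y in cv2.boxPoints(r)]);print(W.round(4)); print(pose()[:3,:3].round(3))
```

```text
[[ 0.4644 -0.3678  0.085 ]
 [ 0.4561 -0.309   0.085 ]
 [ 0.5161 -0.3005  0.085 ]
 [ 0.5245 -0.3599  0.085 ]] [ 0.4903 -0.3343  0.085 ]
401
283 ((274.43243408203125, 199.09457397460938), (17.09749412536621, 17.261892318725586), 80.53767395019531) [ 0.4894826  -0.33449624  0.135     ]
[[ 0.4847 -0.3433  0.135 ]
 [ 0.4804 -0.3299  0.135 ]
 [ 0.4943 -0.3256  0.135 ]
 [ 0.4987 -0.3392  0.135 ]]
[[-0.99  -0.138  0.   ]
 [-0.138  0.99  -0.   ]
 [-0.    -0.    -1.   ]]
```

View pics/pin.png

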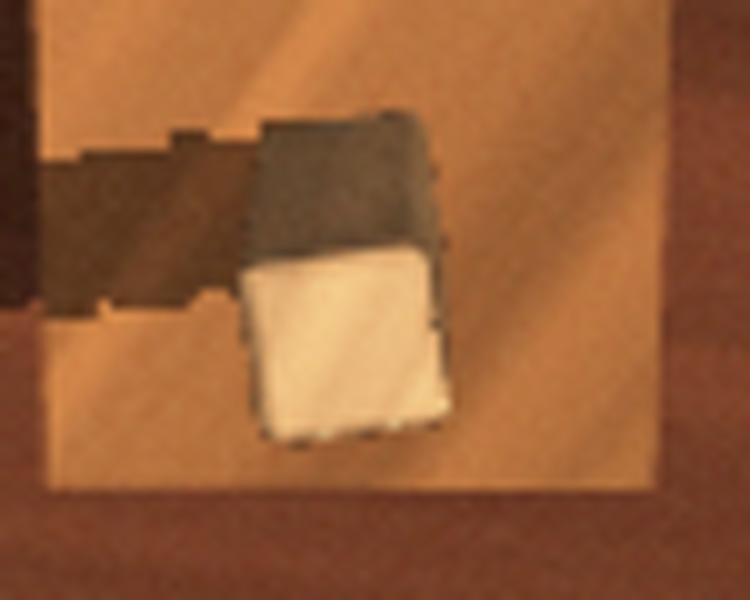

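>>> apply_moves(moves=[{"jaw": 1,"offset": [0,-3,40],"rot": [0,0,-9.5]},{"jaw": 1,"offset": [0,0,50],"rot": [0,0,0]},{"jaw": 1,"offset": [0,0,40],"rot": [0,0,0]},{"jaw": 1,"offset": [0,0,21],"rot": [0,0,0]},{"jaw": 1,"offset": [0,0,0],"rot": [0,0,0]}])

```text
time_s: 4.85
eef_pos: [0.4874, -0.3345, 0.0933]
eef_rot: [-0.001, -0.151, 0.989, 0.002]
wrist_force: [0.4, -1.4, 0.8]
opening: 1.0
grasp_force: 0.0
```

>>> apply_moves(moves=[{"jaw": 0,"offset": [0,0,0],"rot": [0,0,0]},{"jaw": 0,"offset": [0,0,0],"rot": [0,0,0]},{"jaw": 0,"offset": [0,0,0],"rot": [0,0,0]},{"jaw": 0,"offset": [0,0,0],"rot": [0,0,0]},{"jaw": 0,"offset": [0,0,0],"rot": [0,0,0]}])

```text
time_s: 5.48
eef_pos: [0.4888, -0.3362, 0.0961]
eef_rot: [0.0, -0.151, 0.989, -0.0]
wrist_force: [-0.7, 1.3, 5.2]
opening: 0.183
grasp_force: 58.5
```

>>> apply_moves(moves=[{"jaw": 0,"offset": [0,0,-15],"rot": [0,0,0]},{"jaw": 0,"offset": [0,0,-30],"rot": [0,0,0]},{"jaw": 0,"offset": [0,0,-40],"rot": [0,0,0]},{"jaw": 0,"offset": [0,0,-40],"rot": [0,0,0]},{"jaw": 0,"offset": [0,0,0],"rot": [0,0,0]}])

```text
time_s: 6.1
eef_pos: [0.4901, -0.3376, 0.2253]
eef_rot: [0.002, -0.151, 0.989, -0.003]
wrist_force: [0.9, 0.3, -0.5]
opening: 0.173
grasp_force: 58.9
```

Run:
```python
from h import *
o=ctrl.get_obs(); print(o["wrist_force"],o["opening"],o["torque"])
im,d,K,C=look("wrist"); np.savez("w3.npz",im=im,d=d,K=K,C=C)
T=pose(); print(T.round(4)[:3]); save("w3.png",im)
print(dtool(np.array([.584,.0145,T[2,3]])-T[:3,3]))
```

```text
[ 0.85289535  0.30028907 -0.45114662] 0.17285549192181898 [-0.04940232  0.00597311 -0.01239043]
[[-0.9544 -0.2985  0.0028  0.4891]
 [-0.2985  0.9544 -0.0029 -0.3366]
 [-0.0018 -0.0036 -1.      0.2226]]
[-195.4  306.8   -0.7]
```

View pics/w3.png

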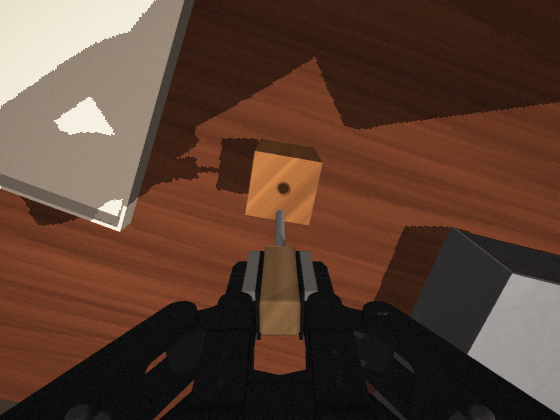

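The hole is at about (283,188). The held shaft runs straight down from the handle to its tip at about (279,213).

Run:
```python
from h import *
f=np.load("w3.npz");K,C,a,d=f["K"],f["C"],f["im"],f["d"]; T=pose()
g=a[175:200,265:300].astype(int).sum(2); v,u=np.nonzero(g<170); print(len(u),u.mean()+265,v.mean()+175)
print("mouth",ray(u.mean()+265,v.mean()+175,K,C,.085).round(4))
P=pts(d,K,C)
for v in range(205,252,4):
    row=d[v,265:295]; k=np.nonzero((row>0)&(P[v,265:295,2]>.125))[0]+265
    if len(k): print(v,k.min(),k.max(),P[v,k].mean(0).round(4))
tz=T[2,3]-.081
for p in [(278.5,212),(279,216)]:
  t=ray(*p,K,C,tz); print("tip",t.round(4),(T[:3,:3].T@(t-T[:3,3])).round(4))
```

```text
82 282.9146341463415 188.34146341463415
mouth [ 0.4892 -0.3347  0.085 ]
213 276 283 [ 0.4892 -0.3374  0.152 ]
217 276 283 [ 0.4892 -0.3374  0.1601]
221 276 283 [ 0.4892 -0.3373  0.1676]
225 275 284 [ 0.4895 -0.3372  0.1736]
229 275 284 [ 0.4893 -0.3372  0.1808]
233 275 284 [ 0.489  -0.3372  0.1877]
237 275 284 [ 0.489  -0.3372  0.1933]
241 275 284 [ 0.489  -0.3371  0.1989]
245 275 284 [ 0.4888 -0.3372  0.2045]
249 265 294 [ 0.4836 -0.3387  0.2206]
tip [ 0.4923 -0.3373  0.1416] [-0.0027 -0.0013  0.081 ]
tip [ 0.4952 -0.336   0.1416] [-0.0059 -0.0009  0.081 ]
```

>>> apply_moves(moves=[{"jaw": 0,"offset": [-33,51,0],"rot": [0,0,0]},{"jaw": 0,"offset": [-33,51,0],"rot": [0,0,0]},{"jaw": 0,"offset": [-33,51,0],"rot": [0,0,0]},{"jaw": 0,"offset": [-33,51,0],"rot": [0,0,0]},{"jaw": 0,"offset": [-33,51,0],"rot": [0,0,0]}])

```text
time_s: 6.78
eef_pos: [0.569, -0.0411, 0.2187]
eef_rot: [-0.001, -0.151, 0.989, 0.001]
wrist_force: [1.5, -0.6, -0.9]
opening: 0.179
grasp_force: 58.9
```

>>> apply_moves(moves=[{"jaw": 0,"offset": [-28,53,0],"rot": [0,0,0]},{"jaw": 0,"offset": [0,0,0],"rot": [0,0,7.2]},{"jaw": 0,"offset": [0,0,10],"rot": [0,0,7.2]},{"jaw": 0,"offset": [0,0,0],"rot": [0,0,0]},{"jaw": 0,"offset": [0,0,0],"rot": [0,0,0]}])

```text
time_s: 7.4
eef_pos: [0.5803, 0.0155, 0.2097]
eef_rot: [-0.001, -0.027, 1.0, 0.0]
wrist_force: [-0.1, -0.6, -1.2]
opening: 0.177
grasp_force: 59.0
```

```bash
cat > tip.py <<'E'
from h import *
im,d,K,C=look("wrist"); np.savez("w4.npz",im=im,d=d,K=K,C=C)
T=pose(); print(T.round(4)[:3]); print(ctrl.get_obs()["wrist_force"]); save("w4.png",im)
P=pts(d,K,C); tz=T[2,3]-.081
vs=[v for v in range(190,246) if ((P[v,270:290,2]>.12)&(d[v,270:290]>0)).sum()>3]; v=min(vs)
u=np.nonzero(P[v+4,265:295,2]>.12)[0].mean()+265; print("tip px",u,v); t=ray(u,v+1,K,C,tz)
a=im.astype(int).sum(2); m=np.zeros(a.shape,bool); m[130:v+10,220:340]=a[130:v+10,220:340]<200
n,L,st,ce=cv2.connectedComponentsWithStats(m.astype(np.uint8)); k=1+np.argmax(st[1:,4]); print(st[k],ce[k])
vv,uu=np.nonzero(L==k); r=cv2.minAreaRect(np.stack([uu,vv],1).astype(np.float32)); s=ray(*r[0],K,C,.11)
print(r,"slot",s.round(4),"tip",t.round(4),"tool move",dtool(s-t))
E
python3 tip.py
```

```text
[[-9.986e-01 -5.320e-02 -7.000e-04  5.805e-01]
 [-5.320e-02  9.986e-01  2.000e-04  1.540e-02]
 [ 7.000e-04  2.000e-04 -1.000e+00  2.100e-01]]
[ 0.24927383  0.45442677 -0.92685543]
tip px 279.5 210
[248 203  58  11 610] [276.3704918  207.82622951]
((276.5, 208.0), (10.0, 57.0), 90.0) slot [0.5842 0.0146 0.11  ] tip [0.5799 0.0167 0.129 ] tool move [-4.2 -2.3 19. ]
```

View pics/w4.png

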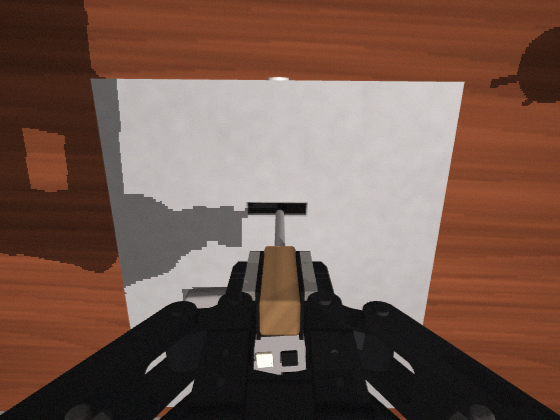

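>>> apply_moves(moves=[{"jaw": 0,"offset": [-1.2,0,10],"rot": [0,0,0]},{"jaw": 0,"offset": [0,0,6],"rot": [0,0,0]},{"jaw": 0,"offset": [0,0,2],"rot": [0,0,0]},{"jaw": 0,"offset": [0,0,2],"rot": [0,0,0]},{"jaw": 0,"offset": [0,0,1],"rot": [0,0,0]}])

```text
time_s: 8.07
eef_pos: [0.582, 0.0157, 0.1893]
eef_rot: [0.0, -0.026, 1.0, -0.0]
wrist_force: [0.0, -0.7, -1.4]
opening: 0.179
grasp_force: 59.0
```

Run:
```python
from h import *
im,d,K,C=look("wrist"); print(pose().round(4)[:3], ctrl.get_obs()["wrist_force"])
save("w5.png",cv2.resize(im[170:270,220:340],(720,600),interpolation=cv2.INTER_CUBIC))
```

```text
[[-0.9987 -0.0518  0.      0.5819]
 [-0.0518  0.9987 -0.      0.0157]
 [-0.     -0.     -1.      0.1892]] [ 0.19378748  0.70311592 -0.59926262]
```

View pics/w5.png

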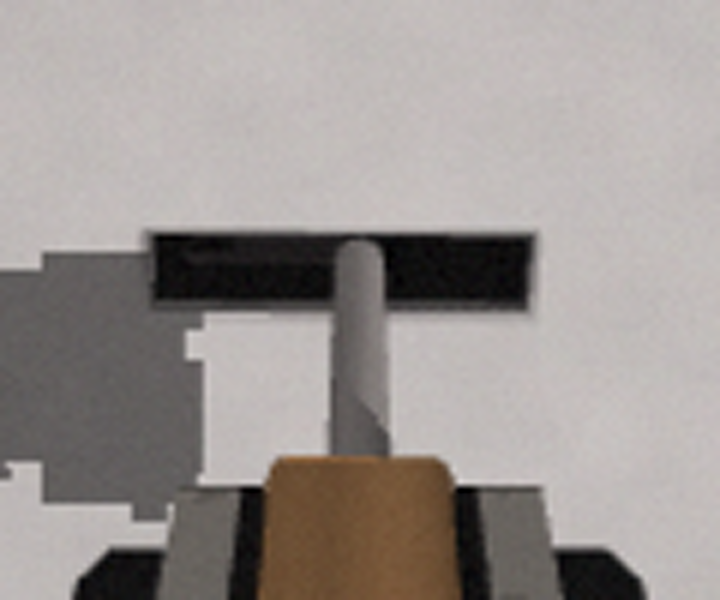

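The tip sits inside the slot (crop (358,238); slot spans (150–535, 232–308)), near the front edge, so I shift it slightly and go in.

>>> apply_moves(moves=[{"jaw": 0,"offset": [-0.7,0,2],"rot": [0,0,0]},{"jaw": 0,"offset": [0,0,4],"rot": [0,0,0]},{"jaw": 0,"offset": [0,0,5],"rot": [0,0,0]},{"jaw": 0,"offset": [0,0,5],"rot": [0,0,0]},{"jaw": 0,"offset": [0,0,3],"rot": [0,0,0]}])

```text
time_s: 8.75
eef_pos: [0.5824, 0.0158, 0.1697]
eef_rot: [-0.0, -0.026, 1.0, 0.0]
wrist_force: [-0.4, -0.6, -0.6]
opening: 0.179
grasp_force: 59.0
```

>>> apply_moves(moves=[{"jaw": 0,"offset": [0,-6,0],"rot": [0,0,0]},{"jaw": 0,"offset": [0,-6,0],"rot": [0,0,0]},{"jaw": 0,"offset": [0,-5,0],"rot": [0,0,0]},{"jaw": 0,"offset": [0,-2,2],"rot": [0,0,0]},{"jaw": 0,"offset": [0,0,2],"rot": [0,0,0]}])

```text
time_s: 9.38
eef_pos: [0.5836, -0.0035, 0.1662]
eef_rot: [0.0, -0.026, 1.0, 0.0]
wrist_force: [0.5, -0.1, -1.0]
opening: 0.183
grasp_force: 59.0
```

>>> apply_moves(moves=[{"jaw": 0,"offset": [0,0,1],"rot": [0,0,0]},{"jaw": 0,"offset": [0,0,0.5],"rot": [0,0,0]},{"jaw": 0,"offset": [0,0,0],"rot": [0,0,0]},{"jaw": 0,"offset": [0,0,0],"rot": [0,0,0]},{"jaw": 0,"offset": [0,0,0],"rot": [0,0,0]}])

```text
time_s: 10.0
eef_pos: [0.5836, -0.0032, 0.1648]
eef_rot: [0.0, -0.026, 1.0, -0.0]
wrist_force: [0.5, -0.1, -0.0]
opening: 0.177
grasp_force: 59.0
```

>>> apply_moves(moves=[{"jaw": 0,"offset": [0,0,0.5],"rot": [0,0,0]},{"jaw": 0,"offset": [0,0,0.5],"rot": [0,0,0]},{"jaw": 0,"offset": [0,0,0.5],"rot": [0,0,0]},{"jaw": 0,"offset": [0,0,0],"rot": [0,0,0]},{"jaw": 0,"offset": [0,0,0],"rot": [0,0,0]}])

```text
time_s: 10.62
eef_pos: [0.5836, -0.0032, 0.1633]
eef_rot: [-0.0, -0.026, 1.0, 0.0]
wrist_force: [0.2, -0.4, -0.7]
opening: 0.184
grasp_force: 59.0
```

>>> apply_moves(moves=[{"jaw": 0,"offset": [0,0,0.5],"rot": [0,0,0]},{"jaw": 0,"offset": [0,0,0.5],"rot": [0,0,0]},{"jaw": 0,"offset": [0,0,0],"rot": [0,0,0]},{"jaw": 0,"offset": [0,0,0],"rot": [0,0,0]},{"jaw": 0,"offset": [0,0,0],"rot": [0,0,0]}])

```text
time_s: 11.25
eef_pos: [0.5838, -0.0033, 0.1629]
eef_rot: [0.0, -0.026, 1.0, -0.0]
wrist_force: [-1.9, 1.2, 5.5]
opening: 0.179
grasp_force: 59.7
```

>>> apply_moves(moves=[{"jaw": 0,"offset": [0,1,0],"rot": [0,0,0]},{"jaw": 0,"offset": [0,1,0],"rot": [0,0,0]},{"jaw": 0,"offset": [0,1,0],"rot": [0,0,0]},{"jaw": 0,"offset": [0,0.5,0],"rot": [0,0,0]},{"jaw": 0,"offset": [0,0,0],"rot": [0,0,0]}])

```text
time_s: 11.88
eef_pos: [0.5841, -0.0004, 0.1629]
eef_rot: [0.001, -0.026, 1.0, -0.001]
wrist_force: [-0.7, -3.4, 5.2]
opening: 0.18
grasp_force: 59.7
```

>>> apply_moves(moves=[{"jaw": 0,"offset": [0,1,0],"rot": [0,0,0]},{"jaw": 0,"offset": [0,1,0],"rot": [0,0,0]},{"jaw": 0,"offset": [0,1,0],"rot": [0,0,0]},{"jaw": 0,"offset": [0,0.5,0],"rot": [0,0,0]},{"jaw": 0,"offset": [0,0,0],"rot": [0,0,0]}])

```text
time_s: 12.5
eef_pos: [0.584, 0.0033, 0.1629]
eef_rot: [0.001, -0.026, 1.0, -0.001]
wrist_force: [-0.0, -2.5, 4.5]
opening: 0.18
grasp_force: 59.8
```

>>> apply_moves(moves=[{"jaw": 0,"offset": [0,1,0],"rot": [0,0,0]},{"jaw": 0,"offset": [0,1,0],"rot": [0,0,0]},{"jaw": 0,"offset": [0,1,0],"rot": [0,0,0]},{"jaw": 0,"offset": [0,0.5,0],"rot": [0,0,0]},{"jaw": 0,"offset": [0,0,0],"rot": [0,0,0]}])

```text
time_s: 13.12
eef_pos: [0.5838, 0.0068, 0.1629]
eef_rot: [0.001, -0.026, 1.0, -0.0]
wrist_force: [-0.5, -1.8, 5.1]
opening: 0.178
grasp_force: 59.8
```

>>> apply_moves(moves=[{"jaw": 0,"offset": [0,1,0],"rot": [0,0,0]},{"jaw": 0,"offset": [0,1,0],"rot": [0,0,0]},{"jaw": 0,"offset": [0,1,0],"rot": [0,0,0]},{"jaw": 0,"offset": [0,0.5,0],"rot": [0,0,0]},{"jaw": 0,"offset": [0,0,0],"rot": [0,0,0]}])

```text
time_s: 13.75
eef_pos: [0.5836, 0.0102, 0.1629]
eef_rot: [0.001, -0.026, 1.0, -0.001]
wrist_force: [0.2, -1.4, 5.2]
opening: 0.178
grasp_force: 59.7
```

>>> apply_moves(moves=[{"jaw": 0,"offset": [0,1,0],"rot": [0,0,0]},{"jaw": 0,"offset": [0,1,0],"rot": [0,0,0]},{"jaw": 0,"offset": [0,1,0],"rot": [0,0,0]},{"jaw": 0,"offset": [0,0.5,0],"rot": [0,0,0]},{"jaw": 0,"offset": [0,0,0],"rot": [0,0,0]}])

```text
time_s: 14.38
eef_pos: [0.5833, 0.014, 0.1628]
eef_rot: [0.001, -0.026, 1.0, -0.0]
wrist_force: [1.4, -1.9, 4.5]
opening: 0.177
grasp_force: 59.8
```

>>> apply_moves(moves=[{"jaw": 0,"offset": [0,1,0],"rot": [0,0,0]},{"jaw": 0,"offset": [0,1,0],"rot": [0,0,0]},{"jaw": 0,"offset": [0,1,0],"rot": [0,0,0]},{"jaw": 0,"offset": [0,0.5,0],"rot": [0,0,0]},{"jaw": 0,"offset": [0,0,0],"rot": [0,0,0]}])

```text
time_s: 15.0
eef_pos: [0.5821, 0.018, 0.1618]
eef_rot: [-0.001, -0.026, 1.0, 0.0]
wrist_force: [0.0, 1.0, -1.2]
opening: 0.175
grasp_force: 59.0
```

>>> apply_moves(moves=[{"jaw": 0,"offset": [0,0,1.5],"rot": [0,0,0]},{"jaw": 0,"offset": [0,0,1.5],"rot": [0,0,0]},{"jaw": 0,"offset": [0,0,1.5],"rot": [0,0,0]},{"jaw": 0,"offset": [0,0,1.5],"rot": [0,0,0]},{"jaw": 0,"offset": [0,0,0],"rot": [0,0,0]}])

```text
time_s: 15.62
eef_pos: [0.5824, 0.0177, 0.1561]
eef_rot: [-0.0, -0.026, 1.0, 0.0]
wrist_force: [0.1, -0.6, 0.3]
opening: 0.179
grasp_force: 59.0
```

>>> apply_moves(moves=[{"jaw": 0,"offset": [0,0,3],"rot": [0,0,0]},{"jaw": 0,"offset": [0,0,2],"rot": [0,0,0]},{"jaw": 0,"offset": [0,0,1],"rot": [0,0,0]},{"jaw": 0,"offset": [0,0,1],"rot": [0,0,0]},{"jaw": 0,"offset": [0,0,1],"rot": [0,0,0]}])

```text
time_s: 16.25
eef_pos: [0.5828, 0.0177, 0.1495]
eef_rot: [0.0, -0.026, 1.0, -0.0]
wrist_force: [-2.5, 0.5, 7.6]
opening: 0.18
grasp_force: 60.1
```

>>> apply_moves(moves=[{"jaw": 0,"offset": [0,0,1],"rot": [0,0,0]},{"jaw": 0,"offset": [0,0,1],"rot": [0,0,0]},{"jaw": 0,"offset": [0,0,0],"rot": [0,0,0]},{"jaw": 0,"offset": [0,0,0],"rot": [0,0,0]},{"jaw": 0,"offset": [0,0,0],"rot": [0,0,0]}])

```text
time_s: 16.88
eef_pos: [0.5828, 0.0177, 0.1475]
eef_rot: [0.0, -0.026, 1.0, -0.0]
wrist_force: [-2.8, -0.4, 7.0]
opening: 0.176
grasp_force: 60.2
```

>>> apply_moves(moves=[{"jaw": 0,"offset": [0,0,1],"rot": [0,0,0]},{"jaw": 0,"offset": [0,0,1],"rot": [0,0,0]},{"jaw": 0,"offset": [0,0,0.7],"rot": [0,0,0]},{"jaw": 0,"offset": [0,0,0],"rot": [0,0,0]},{"jaw": 0,"offset": [0,0,0],"rot": [0,0,0]}])

```text
time_s: 17.5
eef_pos: [0.5827, 0.0177, 0.1445]
eef_rot: [0.0, -0.026, 1.0, -0.0]
wrist_force: [-1.4, 0.3, 5.4]
opening: 0.18
grasp_force: 59.9
```

```bash
cat > dr.py <<'E'
from h import *
im,d,K,C=look("top"); np.savez("top2.npz",im=im,d=d)
print(ctrl.get_obs()["wrist_force"],pose()[:3,3])
a=np.load("top.npz")["im"].astype(int)
df=abs(im.astype(int)-a).sum(2)[246:285,230:330]; print((df>120).sum(0).reshape(-1,10).sum(1))
# drawer sticking out: depth heights just in front of the till
P=pts(d,K,C); x=P[...,0]; y=P[...,1]; z=P[...,2]
for xx in (.475,.465,.455,.445,.435): m=(abs(x-xx)<.005)&(abs(y-.06)<.04)&(d>0); print(xx,np.median(z[m]).round(3))
E
python3 dr.py
```

```text
[-1.495249    0.59158331  5.63059271] [0.5827505  0.01770689 0.14447117]
[157 382 390 385 293 203 144 145 136  46]
0.475 0.557
0.465 0.558
0.455 0.562
0.445 0.568
0.435 0.577
```

```bash
cat > wd.py <<'E'
from h import *
im,d,K,C=look("wrist"); save("w6.png",im); P=pts(d,K,C); x,y,z=P[...,0],P[...,1],P[...,2]
for xx in (.48,.47,.46,.45,.44,.43,.42,.41): m=(abs(x-xx)<.004)&(abs(y-.03)<.08)&(d>0); print(xx,m.sum(),np.median(z[m]).round(3) if m.any() else '')
E
python3 wd.py
```

```text
0.48 1632 0.017
0.47 2405 0.013
0.46 2591 0.015
0.45 2536 0.013
0.44 2893 0.02
0.43 0 
0.42 0 
0.41 0
```

View pics/w6.png

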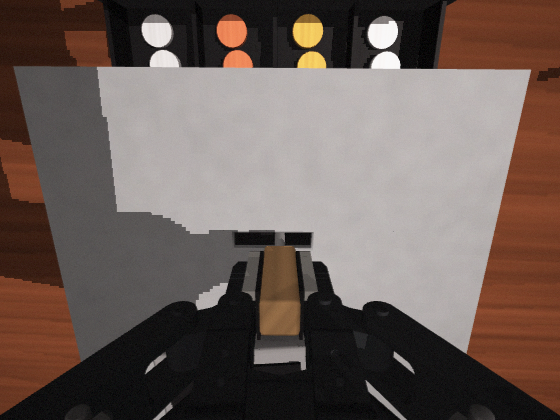

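The drawer is out, with coins showing at the top of the wrist picture (rows 0–65). I withdraw the pin and carry it back.

>>> apply_moves(moves=[{"jaw": 0,"offset": [0,0,-10],"rot": [0,0,0]},{"jaw": 0,"offset": [0,0,-20],"rot": [0,0,0]},{"jaw": 0,"offset": [0,0,-25],"rot": [0,0,0]},{"jaw": 0,"offset": [0,0,-25],"rot": [0,0,0]},{"jaw": 0,"offset": [0,0,0],"rot": [0,0,0]}])

```text
time_s: 18.23
eef_pos: [0.5839, 0.0176, 0.226]
eef_rot: [0.002, -0.026, 1.0, -0.0]
wrist_force: [-0.4, 0.1, -1.3]
opening: 0.18
grasp_force: 59.2
```

>>> apply_moves(moves=[{"jaw": 0,"offset": [19,-58,0],"rot": [0,0,0]},{"jaw": 0,"offset": [19,-58,0],"rot": [0,0,0]},{"jaw": 0,"offset": [19,-58,0],"rot": [0,0,0]},{"jaw": 0,"offset": [19,-58,0],"rot": [0,0,0]},{"jaw": 0,"offset": [19,-58,0],"rot": [0,0,0]}])

```text
time_s: 18.85
eef_pos: [0.5013, -0.2781, 0.2222]
eef_rot: [-0.001, -0.026, 1.0, 0.001]
wrist_force: [1.0, -0.0, -0.4]
opening: 0.183
grasp_force: 59.1
```

>>> apply_moves(moves=[{"jaw": 0,"offset": [17,-58,0],"rot": [0,0,0]},{"jaw": 0,"offset": [0,0,0],"rot": [0,0,-7.2]},{"jaw": 0,"offset": [0,0,0],"rot": [0,0,-7.2]},{"jaw": 0,"offset": [0,0,0],"rot": [0,0,0]},{"jaw": 0,"offset": [0,0,0],"rot": [0,0,0]}])

```text
time_s: 19.48
eef_pos: [0.4885, -0.3352, 0.2228]
eef_rot: [-0.0, -0.15, 0.989, 0.0]
wrist_force: [0.4, 0.1, -1.4]
opening: 0.18
grasp_force: 59.1
```

```bash
cat > st.py <<'E'
from h import *
im,d,K,C=look("wrist"); T=pose(); print(T.round(4)[:3],ctrl.get_obs()["wrist_force"]); P=pts(d,K,C)
g=im[160:205,262:305].astype(int).sum(2); v,u=np.nonzero(g<170); print("hole px",len(u),u.mean()+262,v.mean()+160)
mo=ray(u.mean()+262,v.mean()+160,K,C,.085); print("mouth",mo.round(4))
for r in range(196,250,4):
    k=np.nonzero((d[r,262:296]>0)&(P[r,262:296,2]>.125))[0]+262
    if len(k): print(r,k.min(),k.max(),P[r,k].mean(0).round(4))
print("home delta tool",dtool(np.array([.4888,-.3362,.0961])-T[:3,3]))
E
python3 st.py
```

```text
[[-9.549e-01 -2.970e-01 -5.000e-04  4.886e-01]
 [-2.970e-01  9.549e-01  6.000e-04 -3.352e-01]
 [ 4.000e-04  7.000e-04 -1.000e+00  2.231e-01]] [ 0.20263536  0.21185087 -0.91044827]
hole px 97 281.21649484536084 186.79381443298968
mouth [ 0.485  -0.3334  0.085 ]
212 276 283 [ 0.487  -0.3345  0.1477]
216 276 283 [ 0.487  -0.3345  0.1558]
220 276 283 [ 0.487  -0.3345  0.1634]
224 275 284 [ 0.4874 -0.3344  0.1696]
228 275 284 [ 0.4874 -0.3344  0.1764]
232 275 284 [ 0.4873 -0.3344  0.1831]
236 275 284 [ 0.4873 -0.3344  0.1891]
240 275 284 [ 0.4873 -0.3344  0.1946]
244 275 284 [ 0.4871 -0.3345  0.2005]
248 265 294 [ 0.4818 -0.3362  0.217 ]
home delta tool [  0.   -1.1 127. ]
```

>>> apply_moves(moves=[{"jaw": 0,"offset": [0,-1,25],"rot": [0,0,0]},{"jaw": 0,"offset": [0,0,20],"rot": [0,0,0]},{"jaw": 0,"offset": [0,0,6],"rot": [0,0,0]},{"jaw": 0,"offset": [0,0,0],"rot": [0,0,0]},{"jaw": 0,"offset": [0,0,0],"rot": [0,0,0]}])

```text
time_s: 20.15
eef_pos: [0.4894, -0.337, 0.1737]
eef_rot: [0.001, -0.151, 0.989, -0.001]
wrist_force: [0.2, -0.3, -0.3]
opening: 0.175
grasp_force: 59.1
```

Run:
```python
from h import *
im,d,K,C=look("wrist"); print(pose().round(4)[:3,3])
save("w7.png",cv2.resize(im[150:280,200:360],(736,598),interpolation=cv2.INTER_CUBIC))
```

```text
[ 0.4895 -0.337   0.1737]
```

View pics/w7.png

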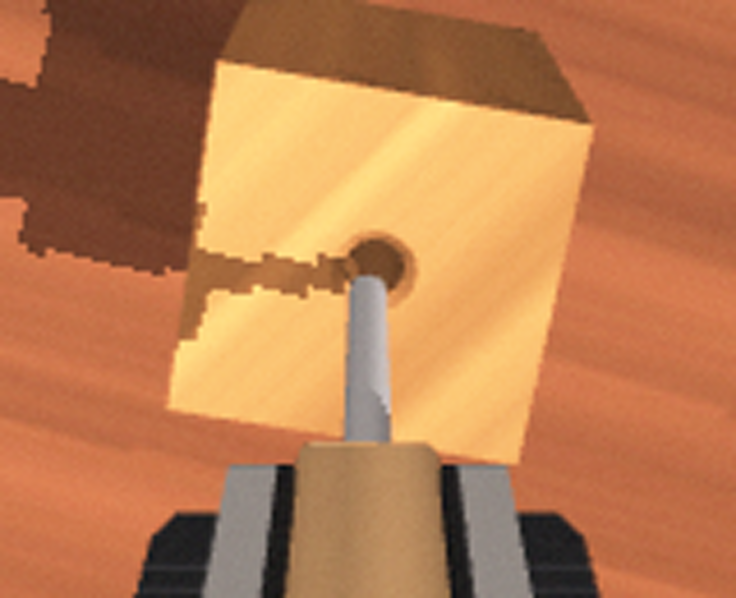

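The tip's rim is at crop (370,278) and the hole centre at (378,266). The tip needs to shift about 1–2 mm toward +x and +y of the tool.

>>> apply_moves(moves=[{"jaw": 0,"offset": [1.4,1.2,4],"rot": [0,0,0]},{"jaw": 0,"offset": [0,0,4],"rot": [0,0,0]},{"jaw": 0,"offset": [0,0,3],"rot": [0,0,0]},{"jaw": 0,"offset": [0,0,3],"rot": [0,0,0]},{"jaw": 0,"offset": [0,0,0],"rot": [0,0,0]}])

```text
time_s: 20.82
eef_pos: [0.4871, -0.3356, 0.1581]
eef_rot: [-0.0, -0.151, 0.989, 0.0]
wrist_force: [-0.6, 0.5, -0.9]
opening: 0.177
grasp_force: 59.1
```

>>> apply_moves(moves=[{"jaw": 0,"offset": [0,0,8],"rot": [0,0,0]},{"jaw": 0,"offset": [0,0,10],"rot": [0,0,0]},{"jaw": 0,"offset": [0,0,10],"rot": [0,0,0]},{"jaw": 0,"offset": [0,0,10],"rot": [0,0,0]},{"jaw": 0,"offset": [0,0,0],"rot": [0,0,0]}])

```text
time_s: 21.45
eef_pos: [0.487, -0.3355, 0.1194]
eef_rot: [-0.0, -0.151, 0.989, 0.001]
wrist_force: [0.6, 0.3, 0.4]
opening: 0.177
grasp_force: 59.1
```

>>> apply_moves(moves=[{"jaw": 0,"offset": [0,0,10],"rot": [0,0,0]},{"jaw": 0,"offset": [0,0,8],"rot": [0,0,0]},{"jaw": 0,"offset": [0,0,3],"rot": [0,0,0]},{"jaw": 0,"offset": [0,0,0],"rot": [0,0,0]},{"jaw": 0,"offset": [0,0,0],"rot": [0,0,0]}])

```text
time_s: 22.08
eef_pos: [0.4873, -0.3359, 0.0998]
eef_rot: [0.0, -0.151, 0.989, -0.0]
wrist_force: [0.0, 0.3, -0.3]
opening: 0.181
grasp_force: 59.1
```

>>> apply_moves(moves=[{"jaw": 0,"offset": [0,0,1.5],"rot": [0,0,0]},{"jaw": 0,"offset": [0,0,1],"rot": [0,0,0]},{"jaw": 0,"offset": [0,0,0.5],"rot": [0,0,0]},{"jaw": 0,"offset": [0,0,0],"rot": [0,0,0]},{"jaw": 0,"offset": [0,0,0],"rot": [0,0,0]}])

```text
time_s: 22.7
eef_pos: [0.4873, -0.3358, 0.0966]
eef_rot: [0.0, -0.151, 0.989, -0.0]
wrist_force: [0.7, -0.1, -0.5]
opening: 0.178
grasp_force: 59.1
```

>>> apply_moves(moves=[{"jaw": 1,"offset": [0,0,0],"rot": [0,0,0]},{"jaw": 1,"offset": [0,0,0],"rot": [0,0,0]},{"jaw": 1,"offset": [0,0,0],"rot": [0,0,0]},{"jaw": 1,"offset": [0,0,0],"rot": [0,0,0]},{"jaw": 1,"offset": [0,0,0],"rot": [0,0,0]}])

```text
time_s: 23.32
eef_pos: [0.4872, -0.3358, 0.0966]
eef_rot: [0.0, -0.151, 0.989, -0.0]
wrist_force: [-0.8, 0.2, -0.2]
opening: 1.0
grasp_force: 0.0
```

>>> apply_moves(moves=[{"jaw": 1,"offset": [0,0,-30],"rot": [0,0,0]},{"jaw": 1,"offset": [0,0,-40],"rot": [0,0,0]},{"jaw": 1,"offset": [0,0,-40],"rot": [0,0,0]},{"jaw": 1,"offset": [0,0,-40],"rot": [0,0,0]},{"jaw": 1,"offset": [0,0,0],"rot": [0,0,0]}])

```text
time_s: 23.95
eef_pos: [0.4889, -0.3374, 0.251]
eef_rot: [0.002, -0.151, 0.989, -0.003]
wrist_force: [0.6, -0.2, -0.3]
opening: 1.002
grasp_force: 0.0
```

Run:
```python
from h import *
print(pose().round(4)[:3,3],ctrl.get_obs()["wrist_force"])
im,d,K,C=look("wrist"); P=pts(d,K,C)
m=(P[...,2]>.095)&(P[...,2]<.16)&(abs(P[...,0]-.489)<.03)&(abs(P[...,1]+.335)<.03)&(d>0); Q=P[m]
print(m.sum(),Q.min(0).round(3),Q.max(0).round(3)); t=m&(P[...,2]>.128); print("handle top z",np.percentile(P[t][:,2],[25,50,75,95]).round(4),P[t].mean(0).round(4))
im,d,K,C=look("top"); P=pts(d,K,C); x,y,z=P[...,0],P[...,1],P[...,2]
for xx in (.475,.455,.445,.435,.43,.425,.42,.415,.41): m=(abs(x-xx)<.004)&(abs(y-.01)<.08)&(d>0); print(xx,np.median(z[m]).round(3),z[m].max().round(3))
```

```text
[ 0.4889 -0.3374  0.251 ] [ 0.6448099  -0.20955767 -0.30149397]
541 [ 0.479 -0.344  0.095] [ 0.497 -0.325  0.138]
handle top z [0.1349 0.1355 0.136  0.1367] [ 0.4871 -0.3347  0.1352]
0.475 0.016 0.043
0.455 0.016 0.038
0.445 0.021 0.113
0.435 0.104 0.114
0.43 0.07 0.114
0.425 0.006 0.114
0.42 0.001 0.011
0.415 0.001 0.011
0.41 0.001 0.012
```

```bash
python3 -c "
from bench import ctrl
print(ctrl.hand_in())"
```

```text
the job is handed in; nothing more can be done
None
```

The drawer sprang open by about 60 mm, the pin is back fully home in its stand and released, and the job is handed in at about 24 s; the judge's verdict was not shown.

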